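# Let off the soapbox car's parking brake

## Task

The parking brake lever on the soapbox car's floorboard is still pulled up on its ratchet. Let it off: press the thumb pad on top of the lever's grip right down so that the pawl comes free of the teeth, keep it pressed and push the lever all the way down to its stop, then let go so that the pad springs back up. Only press and push with the fingertips, without forcing the lever against its teeth, and leave the glue bottle, the spanner and the wooden puzzle where they are.

Things in the scene. Friction and masses are not known exactly. Their poses are not given: they have to be found in the camera images.
- brake_board: Soapbox-car floorboard: plywood 460 x 240 x 18 mm, fixed flat on the bench, turned anyhow about the vertical; origin at the centre of its underside, x along its length, z up. A wooden rail, 48 mm above the bench, runs along its +y edge, 91 to 119 mm off the lever's plane (y = 0).
- lever_pivot (a point): Pivot bolt of the brake lever, 63 mm above the bench, fixed to the board. The lever swings in the upright plane of this point's x and z axes: x is level and points from the pivot towards the lever's grip, z is up. The fixed toothed quadrant stands above and behind the pivot, 54 mm radius, 6 mm thick.
- brake_lever (a joint): Angle of the lever above level, rad: 0 = fully down on its stop, positive is up. Lever 240 mm long from its pivot; black rubber grip 26 mm in diameter, its axis on the line from the pivot. Stiff pivot: it stays where left and takes 7 to 8 N at the pad to move. With the pawl in, the teeth stop it going down; they are 0.105 rad apart, the lowest holds it at 0.175 rad.
- brake_pawl (a joint): Angle of the pawl, a steel rocker hinged on the lever: nose in the teeth at one end, thumb pad at the other. 0 = sprung up, nose in; up to 0.07 when the nose rests on a tooth; above 0.08 it is clear of all teeth; 0.13 = pad pressed right down to the grip. The spring takes 3 N on the pad at the start, 5 N fully down, and brings it back when let go.
- thumb_pad (a point): Centre of the thumb pad's upper face: steel plate 54 mm along the lever x 28 mm wide, above the grip, 6 mm upturned lip at the tip end. x runs along it to the lever's tip, z square out of it. It swings with the lever: with the pawl at 0 it lies 187 mm along the lever from the pivot and 35 mm square above the lever's axis; pressed right down it is 17 mm lower.
- glue_bottle_mid (a point): Centre (half-way up) of a white plastic glue bottle, 52 mm in diameter, 100 mm tall, loose, standing on the floorboard beside the lever. Leave alone.
- burr_puzzle_mid (a point): Centre of a wooden burr puzzle, three crossed 24 x 24 x 60 mm bars, loose, standing on the floorboard beyond the lever's end. Leave alone.
- spanner_mid (a point): Middle of a steel spanner 160 mm long, 8 mm thick, loose, lying on the floorboard beside the bracket. Leave alone.

How it is judged (in metres and radians):
On the way, in this order (a step that is already met when the one before it is completed fails the run):
1. the thumb pad is pressed so that the pawl is clear of the teeth while the lever is still up (value of joint brake_pawl above 0.08 rad and value of joint brake_lever above 0.3 rad), for 0.2 s.
2. the lever is pushed down on its stop (value of joint brake_lever below 0.05 rad), for 0.2 s.
At the end, for the whole second after the job is handed in: The lever lies on its stop (within 0.05 rad, about 10 mm at the grip's end) and at rest, the pawl and its pad have sprung back (within 0.03 rad), and bottle, puzzle and spanner are within 15 mm of where they were (value of joint brake_lever below 0.05 rad and value of joint brake_pawl below 0.03 rad and velocity of joint brake_lever between -0.05 and 0.05 rad/s and distance of each of glue_bottle_mid, burr_puzzle_mid, spanner_mid from where it was at the start of the episode below 0.015 m); the robot touches nothing.
It fails at once if the lever is lifted instead of pushed (above 0.98 rad, higher than it ever starts) (value of joint brake_lever above 0.98 rad).
It fails at once if the lever is forced against its teeth (pushed with more than 50 N while it is still above its stop) (value of joint brake_lever above 0.06 rad and contact force between any of the arm, the fingers and brake_lever above 50 N).
It fails at once if the glue bottle is knocked, moved or lifted (more than 15 mm) (distance of glue_bottle_mid from where it was at the start of the episode above 0.015 m).
It fails at once if the puzzle is knocked, moved or lifted (more than 15 mm) (distance of burr_puzzle_mid from where it was at the start of the episode above 0.015 m).
It fails at once if the spanner is moved or lifted (more than 15 mm) (distance of spanner_mid from where it was at the start of the episode above 0.015 m).
It also fails if it takes over 35 s, if anything falls off the work surface, if the arm or the gripper's body presses on something with over 40 N, if the wrist force passes 120 N, or if a joint passes its speed limit or range.

## Robot

A 6-joint arm with a two-finger parallel gripper is mounted at the origin on the work surface. World frame = base frame: x ahead of the robot, y to its left, z up, the work surface at z = 0. Lengths are in m, angles in degrees, forces in N, time in s.
With the tool pointing down it reaches from about 0.35 to 0.875 m from the base axis. Payload 4.2 kg.
Tool frame: the origin (TCP) lies at the centre of the arm's flange, where the gripper is bolted on; the fingertips stand 182 mm ahead of it and the grasp point (between the pads) lies 164 mm ahead of it (r.nose_length is the distance from the TCP to the fingertips, in m); z points along the fingers, y is the line along which they close (so a half turn about z gives the same grasp; the last joint's range is limited). The gripper opens to 87 mm and grips with 3 to 60 N. Pads are 19 mm wide; open, the fingers measure 117 mm over their backs; the gripper's body (75 mm by 190 mm) begins 51 mm behind the grasp point.
Start: joints at [91.307, 22.042, 0.453, 0, -68.411, -14.817], TCP at [0.146, 0.608, 0.405] pointing down, gripper open.
Joint ranges: [-179.83, 179.83], [-69.29, 118.12], [-61.27, 80.66], [-181.25, 117.63], [-171.15, -9.14], [-177.46, 177.46]. Speed limits (degrees/s): [159.86, 159.86, 180, 180, 180, 180].

## Interface

Orientations are given as a 3x3 rotation matrix whose columns are the frame's x, y, z axes.
In Python, from station import r, vision gives the robot as it stands. The module is installed in compiled form; this text tells all that it offers.
- The arm moves only by the shell command python3 -m creep 'ROWS'. ROWS is JSON, a list of rows, each a list of 7 numbers: the opening, from -1 (shut) to 1 (fully open), then the shift along the tool's x, y, z in mm, then the turn, a rotation vector about the tool's x, y, z in degrees. A call has 1 to 8 rows; each row is the pose to reach, as a shift and turn from the pose commanded when the call began, along the tool's axes at that moment; what a row does not reach only later rows make up. A row lasts 1/12 s, in which the tool goes at most 41.7 mm and 7.16 degrees, less where a joint would pass 70% of its speed; a pose out of reach is approached as far as the arm can. A call with a gripper value outside its range is refused whole. The fingers move at their own pace and stop on an object; the grip force is fixed at half the most. Time passes only in rows, so rows that repeat a pose let the fingers close. It gives the time, the measured TCP pose, the force, the opening and the grip force at its end, in the units of the state.
- r.sense(): the state, without advancing time (a new reading comes with each control period).
- vision.capture(name): name is "side" or "top"; returns (picture, depth): 480x640x3 uint8, red, green, blue; 480x640 float32, m along the optical axis (not along the pixel's ray), 0 where there is no reading.
- vision.camera_model(name): a dict with "vertical_fov" (degrees; the focal length in pixels is half the picture's height over the tangent of half this angle, whatever the lens; pixels are square), "cx", "cy" (the principal point, pixels), "extrinsics" (4x4, takes a point from camera to world coordinates). Camera axes: x right, y down, z forward; pixel columns grow to the right and rows downward; lengths in m; the calibration is good to about 2 mm. A picture is of the moment at which its call begins. camera_model takes no time and is no camera call.
- r.finish_job(): hands the job in; it is judged then, once.
Trained networks look in the newest picture that a camera, given by its name, has taken for a name from the list of things; names that differ only in an ending like _2 or _b are one class to them, and where a whole thing is asked for, a point or a joint stands for the part that bears it (a point fixed in the world has none). Each returns a list of dicts, best first, with "conf" (0 to 1); they miss things now and then, are a little off and sometimes report something else, mostly with a low value. They report only what shows in the picture. A call takes as long as a camera call.
- vision.find_in(camera, thing): "uv" ([column, row] in pixels, amid what is visible of it).
- vision.cut_out(camera, thing): "region" (480x640 bool, what is visible of it) and "uv" ([column, row] in pixels, amid what is visible of it).
The state is a dict: "time_s": time; "joints": joint angles; "joint_velocities": joint speeds; "effort": joint torques, N m; "tcp_pos": TCP position; "ee_rot": TCP orientation; "wrist_force": force on the tool from outside, world axes, zero at the start; "moment": the same for the moment, N m; "gripper_width": opening from 0.0 (shut) to 1.0 (fully open); "gripper_force": force on a finger pad.
Only numpy, scipy, OpenCV 4.12 (cv2) and the standard library are available. Lean on these libraries where they do the work, as an engineer would, in place of code of your own. Each camera call takes 0.05 s, during which the arm holds its last target. There are 200 camera calls.

## Working session

There is one attempt and no reset: what is moved stays moved. The work goes in short steps, Python scripts to look and compute and a shell command to move; the robot and the scene stay as the last step left them, time stands still between calls to the robot, and variables do not carry over. Pictures are saved under pics/ and viewed, at most 10 in all, crops included, and the job is handed in when it is done.

```bash
mkdir -p pics; cat > h.py <<'E'
import numpy as np, cv2
from station import r, vision
def cap(c,name=None):
    im,d=vision.capture(c)
    if name: cv2.imwrite('pics/'+name,im[:,:,::-1])
    return im,d
def world(c,d,mask=None,uv=None):
    m=vision.camera_model(c); f=240/np.tan(np.radians(m['vertical_fov']/2))
    if mask is None:
        u,v=int(round(uv[0])),int(round(uv[1])); mask=np.zeros(d.shape,bool); mask[v-1:v+2,u-1:u+2]=1
    vv,uu=np.nonzero(mask&(d>0)); z=d[vv,uu]
    P=np.c_[(uu-m['cx'])/f*z,(vv-m['cy'])/f*z,z,np.ones(len(z))]
    return (P@np.array(m['extrinsics']).T)[:,:3]
E
python3 - <<'E'
from h import *
np.set_printoptions(precision=3,suppress=True)
s=r.sense(); print(s['tcp_pos'],s['ee_rot'],s['time_s'],r.nose_length)
for c in('side','top'):
    im,d=cap(c,c+'1.png'); np.save(c+'1.npy',d)
    m=vision.camera_model(c); print(c,np.array(m['extrinsics']))
    for t in('thumb_pad','brake_lever','brake_pawl','lever_pivot','glue_bottle_mid','burr_puzzle_mid','spanner_mid','brake_board'):
        for o in vision.cut_out(c,t)[:2]:
            P=world(c,d,o['region']); print(c,t,round(o['conf'],2),np.array(o['uv']),o['region'].sum(),np.median(P,0) if len(P) else None, np.percentile(P,[2,98],axis=0).ravel() if len(P) else None)
            if o['conf']>.5: np.save(f'{c}_{t}.npy',o['region'])
E
```

```text
[0.146 0.608 0.404] [[ 0.972 -0.234 -0.   ]
 [-0.234 -0.972 -0.002]
 [ 0.     0.002 -1.   ]] 0.0 0.1822
side [[ 0.997 -0.055  0.049  0.557]
 [-0.069 -0.456  0.887 -0.68 ]
 [-0.027 -0.888 -0.458  0.47 ]
 [ 0.     0.     0.     1.   ]]
side thumb_pad 0.7 [312.5 187.2] 367 [0.598 0.029 0.194] [0.517 0.001 0.001 0.659 0.57  0.223]
side brake_lever 0.55 [301.3 203. ] 2177 [0.577 0.063 0.141] [ 0.522 -0.03   0.002  0.641  0.453  0.219]
side brake_pawl 0.85 [317.  182.2] 323 [0.597 0.026 0.197] [0.517 0.    0.115 0.625 0.155 0.223]
side lever_pivot 0.65 [330.2 276.5] 20086 [ 0.615 -0.006  0.019] [ 0.416 -0.186  0.004  0.787  0.213  0.197]
side glue_bottle_mid 0.59 [280.8 272.5] 1503 [ 0.536 -0.048  0.071] [ 0.512 -0.056  0.023  0.559 -0.026  0.119]
side burr_puzzle_mid 0.67 [385.3 296.2] 1229 [ 0.694 -0.112  0.06 ] [ 0.668 -0.13   0.019  0.728 -0.052  0.079]
side burr_puzzle_mid 0.22 [303.2 204.9] 2219 [0.578 0.065 0.14 ] [ 0.521 -0.03   0.002  0.645  0.465  0.22 ]
side spanner_mid 0.74 [237.2 253.5] 563 [0.446 0.109 0.026] [0.396 0.045 0.018 0.495 0.183 0.028]
side brake_board 0.75 [332.  
[... 445 characters left out ...]
04 [0.591 0.043 0.19 ] [0.512 0.006 0.026 0.622 0.169 0.223]
top brake_pawl 0.44 [282.2 219.1] 38370 [0.587 0.063 0.019] [ 0.405 -0.159  0.016  0.77   0.273  0.203]
top lever_pivot 0.58 [281.4 217.2] 37890 [0.587 0.062 0.019] [ 0.406 -0.158  0.016  0.769  0.272  0.203]
top glue_bottle_mid 0.79 [338.2 249.9] 959 [ 0.534 -0.027  0.09 ] [ 0.511 -0.055  0.018  0.559 -0.004  0.12 ]
top burr_puzzle_mid 0.56 [384.8 148.8] 1085 [ 0.693 -0.095  0.061] [ 0.668 -0.124  0.018  0.724 -0.069  0.081]
top spanner_mid 0.38 [281.5 218.3] 38116 [0.587 0.063 0.019] [ 0.406 -0.159  0.016  0.769  0.272  0.203]
top brake_board 0.83 [281.1 219.6] 38880 [0.586 0.062 0.019] [ 0.403 -0.159  0.015  0.769  0.273  0.203]
```

View pics/top1.png

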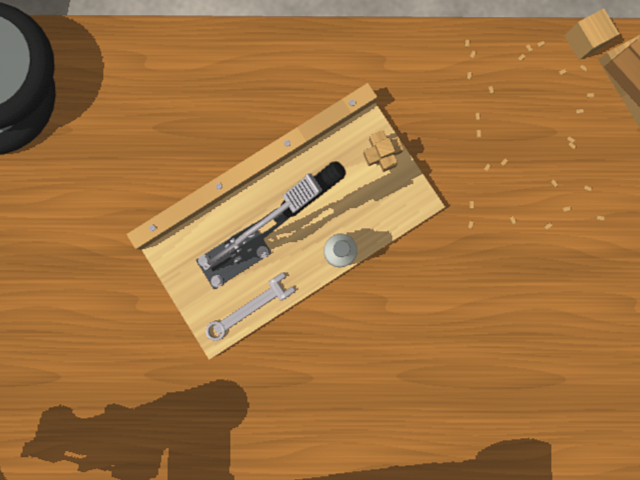

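View pics/side1.png

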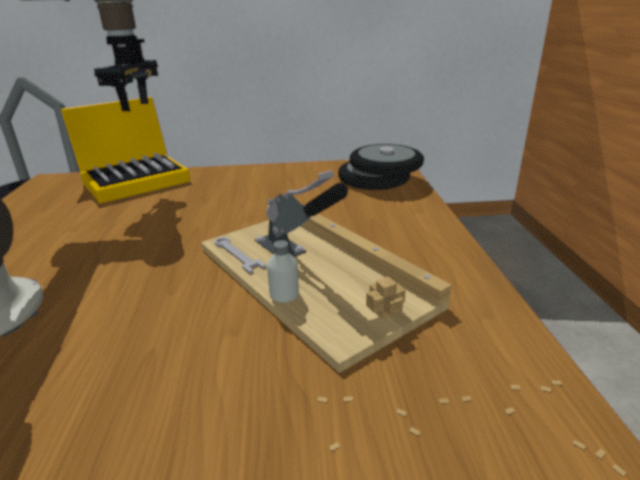

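```bash
python3 - <<'E'
from h import *
np.set_printoptions(precision=3,suppress=True)
# lever plane from top mask, points well above board
d=np.load('top1.npy'); P=world('top',d,np.load('top_brake_lever.npy')|np.load('top_brake_pawl.npy'))
P=P[(P[:,2]>.06)&(P[:,2]<.25)]
xy=P[:,:2]; c=np.median(xy,0); 
vx,vy,x0,y0=cv2.fitLine(xy.astype(np.float32),cv2.DIST_HUBER,0,.001,.001).ravel()
a=np.array([vx,vy]); a*=np.sign(a@[1,-1]); n=np.array([-a[1],a[0]]); c=np.array([x0,y0])
s=(xy-c)@a; t=(xy-c)@n
print('axis',a,np.degrees(np.arctan2(a[1],a[0])),'c',c)
for k in np.arange(-.14,.14,.01):
    q=(s>=k)&(s<k+.01)
    if q.sum()>3: print('%.3f n=%d z %.3f..%.3f t %.3f..%.3f'%(k+.005,q.sum(),*np.percentile(P[q,2],[5,95]),*np.percentile(t[q],[5,95])))
# board rectangle
d2=world('top',d,np.load('top_brake_board.npy')); b=d2[abs(d2[:,2]-.019)<.006][:,:2]
print(cv2.minAreaRect((b*1000).astype(np.float32)))
E
```

```text
axis [ 0.548 -0.837] -56.790073 c [0.583 0.055]
-0.135 n=34 z 0.101..0.116 t -0.001..0.006
-0.125 n=37 z 0.106..0.121 t -0.000..0.005
-0.115 n=39 z 0.103..0.126 t -0.001..0.005
-0.105 n=60 z 0.067..0.130 t -0.008..0.005
-0.095 n=97 z 0.069..0.136 t -0.007..0.013
-0.085 n=133 z 0.070..0.143 t -0.008..0.011
-0.075 n=150 z 0.073..0.148 t -0.008..0.011
-0.065 n=115 z 0.084..0.155 t -0.008..0.011
-0.055 n=108 z 0.089..0.159 t -0.008..0.011
-0.045 n=97 z 0.094..0.162 t -0.008..0.012
-0.035 n=88 z 0.101..0.166 t -0.008..0.011
-0.025 n=73 z 0.110..0.171 t -0.008..0.011
-0.015 n=105 z 0.119..0.176 t -0.008..0.011
-0.005 n=114 z 0.131..0.182 t -0.008..0.005
0.005 n=122 z 0.143..0.187 t -0.009..0.011
0.015 n=179 z 0.150..0.194 t -0.011..0.014
0.025 n=187 z 0.159..0.200 t -0.011..0.014
0.035 n=192 z 0.167..0.208 t -0.011..0.014
0.045 n=209 z 0.173..0.221 t -0.011..0.014
0.055 n=153 z 0.180..0.224 t -0.011..0.014
0.065 n=155 z 0.188..0.204 t -0.010..0.013
0.075 n=157 z 0.196..0.210 t -0.010..0.012
0.085 n=152 z 0.203..0.215 t -0.010..0.012
0.095 n=98 z 0.200..0.211 t -0.009..0.012
((574.3436889648438, 47.85308837890625), (212.2181854248047, 461.5481262207031), 33.029170989990234)
```

The top view shows the lever running from the bracket (~205,262) up right to the grip end (335,170), with the ribbed pad at (302,192). The bottle is at (340,250), the puzzle at (382,150), the spanner at (245,310), and the rail is on the far side. The side view agrees: lever up, pad plate at (312,185) above the black grip. Next I'll fit the lever angle.

```bash
cat >> h.py <<'E'
from scipy.spatial.transform import Rotation as Ro
A=np.array([.548,-.837]); A/=np.hypot(*A); C=np.array([.583,.055])+.0015*np.array([-A[1],A[0]])
def W(s,z): return np.r_[C+s*A,z]          # lever-plane point -> world
def Rt(th):                                # tool pressing square on the lever at angle th
    x=np.r_[A*np.cos(th),np.sin(th)]; z=np.r_[A*np.sin(th),-np.cos(th)]
    return np.c_[x,np.cross(z,x),z]
def go(s,z,th):                            # fingertip target -> shift mm, rotvec deg in present tool axes
    st=r.sense(); R=np.array(st['ee_rot']); p=np.array(st['tcp_pos'])
    T=Rt(th); q=W(s,z)-.1822*T[:,2]
    return np.round(np.r_[R.T@(q-p)*1000, Ro.from_matrix(R.T@T).as_rotvec(degrees=True)],1)
E
python3 - <<'E'
from h import *
np.set_printoptions(precision=4,suppress=True)
n=np.array([-A[1],A[0]])
for c in('top','side'):
    P=world(c,np.load(c+'1.npy'),np.ones((480,640),bool))
    s=(P[:,:2]-C)@A; t=(P[:,:2]-C)@n; z=P[:,2]
    k=(abs(t)<.006)&(z>.06)&(z<.26)&(s>-.2)&(s<.12)
    s,t,z=s[k],t[k],z[k]
    for lo,hi,nm in((.018,.05,'pad'),(.068,.092,'grip')):
        q=(s>lo)&(s<hi)&(z>.17+(s-.018)*.6 if nm=='pad' else (s>lo)&(s<hi))
        if q.sum()<10: print(c,nm,'few');continue
        vx,vy,x0,y0=cv2.fitLine(np.c_[s,z][q].astype(np.float32),cv2.DIST_HUBER,0,.001,.001).ravel()
        print(c,nm,q.sum(),'slope rad',np.arctan(vy/vx),'at',x0,y0, 'z@.037',y0+(.037-x0)*vy/vx)
    up=z>.155+(s+.055)*.0
    e=s[(z>.19)]; print(c,'max s',np.percentile(e,99.5), 'lip z', z.max(), s[z.argmax()])
    for k0 in np.arange(.0,.066,.004):
        q=(s>=k0)&(s<k0+.004); 
        if q.any(): print(' %.3f %.4f'%(k0+.002,z[q].max()),end=';')
    print()
for th in (.595,.63,.66,.70): print(th,'pad z',.063+.187*np.sin(th)+.035*np.cos(th),'pad ds',.187*np.cos(th)-.035*np.sin(th),'tip ds',.24*np.cos(th))
E
```

```text
top pad 232 slope rad 0.64210206 at 0.031379 0.20216209 z@.037 0.20636556
top grip 171 slope rad 0.5299257 at 0.081080906 0.21067041 z@.037 0.18484706
top max s 0.09918919278889228 lip z 0.2250427971823764 0.05122557169613607
 0.002 0.1864; 0.006 0.1887; 0.010 0.1895; 0.014 0.1926; 0.018 0.1954; 0.022 0.1980; 0.026 0.2004; 0.030 0.2047; 0.034 0.2065; 0.038 0.2092; 0.042 0.2124; 0.046 0.2148; 0.050 0.2250; 0.054 0.2242; 0.058 0.2200; 0.062 0.2005; 0.066 0.2041;
side pad 28 slope rad 0.6236249 at 0.030952623 0.19425297 z@.037 0.19860342
side grip 43 slope rad 1.2810816 at 0.086134456 0.20260482 z@.037 0.037780613
side max s 0.10293564846017791 lip z 0.22361619382500225 0.056808293906608305
 0.002 0.1763; 0.006 0.1764; 0.010 0.1793; 0.014 0.1815; 0.018 0.1859; 0.022 0.1888; 0.026 0.1915; 0.030 0.1944; 0.034 0.1979; 0.038 0.2004; 0.042 0.2035; 0.046 0.2061; 0.050 0.2082; 0.054 0.2236; 0.058 0.2236; 0.062 0.2163; 0.066 0.1992;
0.595 pad z 0.19680033455065082 pad ds 0.1352459628755473 tip ds 0.19875563972150162
0.63 pad z 0.2014510325261297 pad ds 0.13048107752639296 tip ds 0.19392660199491643
0.66 pad z 0.20530257942143992 pad ds 0.1262694574709371 tip ds 0.1895981355593676
0.7 pad z 0.21023818406840533 pad ds 0.12047786996888017 tip ds 0.18356212494827723
```

```bash
python3 -c "
from h import *
print(go(.034-.08*np.sin(.64),.204+.08*np.cos(.64),.64))"
```

```text
[465.8 350.2  -9.5 -13.8  34.9  41.8]
```

```bash
python3 -m creep '[[-1,0,0,-30,0,0,0],[-1,30,22,-50,0,0,0],[-1,60,45,-60,0,0,5],[-1,90,67,-60,0,0,10],[-1,120,90,-60,0,0,15],[-1,150,112,-60,0,0,20],[-1,180,135,-60,0,0,25],[-1,210,158,-60,0,0,30]]'; python3 -c "
from h import *
print(go(.034-.08*np.sin(.64),.204+.08*np.cos(.64),.64), r.sense()['joints'])"
```

```text
time_s: 1.57
tcp_pos: [0.314, 0.4033, 0.4651]
ee_rot: [[0.723, -0.691, 0.0], [-0.691, -0.723, 0.001], [-0.0, -0.001, -1.0]]
wrist_force: [0.9, 0.4, 0.8]
gripper_width: 0.478
gripper_force: 0.0
[316.1  36.6  50.7  -4.2  36.5  12.6] [ 7.03180381e+01  8.55828140e+00 -9.37411492e+00  2.48477656e-03
 -7.20244035e+01 -2.40485855e+01]
```

```bash
python3 -m creep '[[-1,35,4,0,0,0,2],[-1,72,8,0,0,5,4],[-1,110,12,0,-1,10,6],[-1,148,17,0,-2,15,8],[-1,186,21,5,-2,20,10],[-1,224,26,15,-3,25,11],[-1,260,30,28,-4,31,12.6],[-1,295,34,40,-4.2,36.5,12.6]]'; python3 -c "
from h import *
print(go(.034-.08*np.sin(.64),.204+.08*np.cos(.64),.64), r.sense()['joints'])"
```

```text
time_s: 2.23
tcp_pos: [0.5047, 0.1762, 0.4247]
ee_rot: [[0.44, -0.834, 0.331], [-0.668, -0.551, -0.501], [0.6, -0.001, -0.8]]
wrist_force: [0.9, -0.2, 0.4]
gripper_width: 0.013
gripper_force: 0.0
[11.1 -0.6 21.3 -0.2 -0.2  0.2] [ 40.35177625  11.82393596 -28.2496635   42.16933715 -62.60974336
 -31.24307511]
```

```bash
python3 -m creep '[[-1,6,0,20,0,0,0],[-1,10,0,40,0,0,0],[-1,10,0,60,0,0,0],[-1,10,0,66,0,0,0],[-1,10,0,66,0,0,0],[-1,10,0,66,0,0,0]]'; python3 - <<'E'
from h import *
print(go(.034,.204,.64))
im,d=cap('top','top2.png'); im2,_=cap('side')
cv2.imwrite('pics/both2.png',np.hstack([cv2.resize(im[120:280,190:390,::-1],(400,320)),cv2.resize(im2[110:270,220:420,::-1],(400,320))]))
E
```

```text
time_s: 2.73
tcp_pos: [0.5301, 0.1379, 0.3783]
ee_rot: [[0.442, -0.834, 0.329], [-0.669, -0.551, -0.498], [0.597, -0.0, -0.802]]
wrist_force: [-0.4, 0.0, 0.5]
gripper_width: 0.009
gripper_force: 0.0
[ 2.1 -0.2 36.7 -0.1 -0.   0.2]
```

View pics/both2.png

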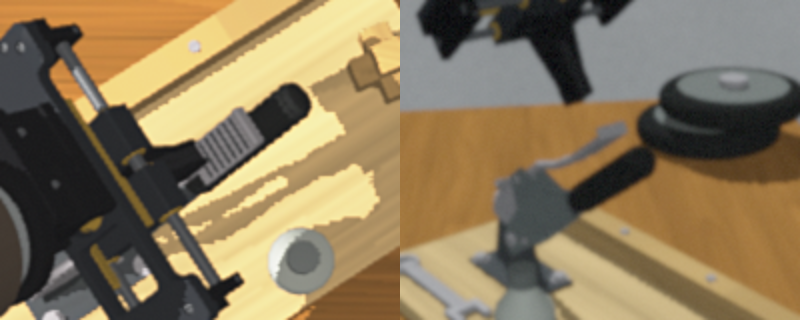

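Left crop: the closed fingertips (200,165) are in line with the pad (228,145). Right crop: the tips (575,100) stand square above the pad (600,135). Now I'll press in along the pad's normal.

```bash
python3 -m creep '[[-1,2,0,12,0,0,0],[-1,2,0,22,0,0,0],[-1,2,0,28,0,0,0],[-1,2,0,33,0,0,0],[-1,2,0,36,0,0,0],[-1,2,0,39,0,0,0],[-1,2,0,39,0,0,0]]'; python3 -c "
from h import *
s=r.sense();print(go(.034,.204,.64),np.array(s['ee_rot']).T@s['wrist_force'])"
```

```text
time_s: 3.42
tcp_pos: [0.5437, 0.1169, 0.3476]
ee_rot: [[0.442, -0.834, 0.329], [-0.669, -0.551, -0.498], [0.597, 0.0, -0.802]]
wrist_force: [-3.9, 1.6, 2.1]
gripper_width: 0.002
gripper_force: 1.8
[ 0.4 -0.5 -2.9 -0.1  0.   0.2] [-1.54932283  2.4149289  -3.76687552]
```

```bash
python3 -m creep '[[-1,0,0,3,0,0,0],[-1,0,0,6,0,0,0],[-1,0,0,9,0,0,0],[-1,0,0,11,0,0,0],[-1,0,0,13,0,0,0],[-1,0,0,13,0,0,0]]'; python3 -c "
from h import *
s=r.sense();print(go(.034,.204,.64),np.array(s['ee_rot']).T@s['wrist_force'])"
```

```text
time_s: 3.92
tcp_pos: [0.5481, 0.1109, 0.3374]
ee_rot: [[0.443, -0.834, 0.33], [-0.669, -0.552, -0.497], [0.597, -0.001, -0.802]]
wrist_force: [-3.1, 4.4, 3.6]
gripper_width: 0.006
gripper_force: 2.6
[  0.4  -0.1 -15.6  -0.2   0.    0.2] [-2.16364358  0.14789254 -6.09558427]
```

```bash
python3 -m creep '[[-1,0,0,1.5,0,0,0],[-1,0,0,3,0,0,0],[-1,0,0,3,0,0,0],[-1,0,0,3,0,0,0],[-1,0,0,3,0,0,0]]'; python3 - <<'E'
from h import *
s=r.sense();print(go(.034,.204,.64),np.array(s['ee_rot']).T@s['wrist_force'])
im,d=cap('top'); im2,d2=cap('side')
cv2.imwrite('pics/both3.png',np.hstack([cv2.resize(im[120:280,190:390,::-1],(400,320)),cv2.resize(im2[110:270,220:420,::-1],(400,320))]))
P=world('top',d,np.ones(d.shape,bool)); n=np.array([-A[1],A[0]]); ss=(P[:,:2]-C)@A; t=(P[:,:2]-C)@n
q=(abs(t)<.006)&(ss>.068)&(ss<.092)&(P[:,2]>.1)
print('grip z@.081 (was .2107)',np.polyval(np.polyfit(ss[q],P[q,2],1),.081))
E
```

```text
time_s: 4.33
tcp_pos: [0.5491, 0.1094, 0.3354]
ee_rot: [[0.442, -0.834, 0.33], [-0.669, -0.552, -0.497], [0.597, -0.001, -0.802]]
wrist_force: [-1.6, 5.0, 3.0]
gripper_width: 0.004
gripper_force: 2.6
[  0.2  -0.1 -18.3  -0.2   0.    0.2] [-2.23166232 -1.44638899 -5.42312078]
grip z@.081 (was .2107) 0.20773823066721425
```

View pics/both3.png

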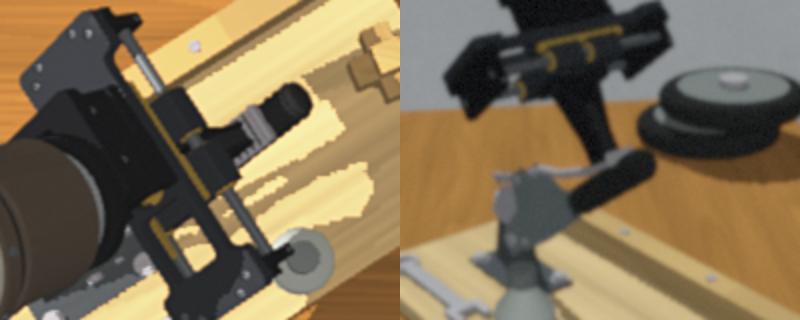

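The pad now lies on the grip and the lever is still up. I'll swing it down along the pivot's arc.

```bash
cat >> h.py <<'E'
def arc(ths,push=.001):
    for th in ths:
        b=th+.096; print('%.2f'%th,go(-.096+.189*np.cos(b)+push*np.sin(th),.063+.189*np.sin(b)-push*np.cos(th),th))
E
python3 -c "
from h import *
arc(np.arange(.60,.25,-.05))"
```

```text
0.60 [ 7.6  0.   7.7 -0.2 -2.3  0.2]
0.55 [17.   0.1 17.7 -0.2 -5.1  0.2]
0.50 [25.8  0.1 28.2 -0.2 -8.   0.2]
0.45 [ 34.1   0.2  39.1  -0.2 -10.9   0.2]
0.40 [ 41.8   0.3  50.4  -0.2 -13.7   0.2]
0.35 [ 49.    0.3  62.1  -0.2 -16.6   0.2]
0.30 [ 55.5   0.4  74.2  -0.2 -19.5   0.2]
```

```bash
python3 -m creep '[[-1,3.8,0,4,0,-1.2,0],[-1,7.6,0,7.7,0,-2.3,0],[-1,12.3,0,12.7,0,-3.7,0],[-1,17,0,17.7,0,-5.1,0],[-1,21.4,0,23,0,-6.5,0],[-1,25.8,0,28.2,0,-8,0],[-1,30,0,33.7,0,-9.4,0],[-1,34.1,0,39.1,0,-10.9,0]]'; python3 - <<'E'
from h import *
s=r.sense();print(np.array(s['ee_rot']).T@s['wrist_force']); arc([.45,.4,.35,.3,.25,.2])
im,d=cap('top')
P=world('top',d,np.ones(d.shape,bool)); n=np.array([-A[1],A[0]]); ss=(P[:,:2]-C)@A; t=(P[:,:2]-C)@n
q=(abs(t)<.005)&(ss>.02)&(ss<.16)&(P[:,2]>.09)
for k in np.arange(.04,.16,.01):
    m=q&(abs(ss-k)<.005)
    if m.any(): print('%.2f %.3f'%(k,P[m,2].max()),end='; ')
E
```

```text
time_s: 5.1
tcp_pos: [0.5772, 0.0666, 0.3243]
ee_rot: [[0.496, -0.834, 0.24], [-0.752, -0.551, -0.361], [0.434, -0.001, -0.901]]
wrist_force: [-1.9, 4.6, 4.6]
gripper_width: 0.006
gripper_force: 2.8
[-2.42793539 -0.97533284 -6.24853257]
0.45 [-0.4  0.  -0.2 -0.2  0.1  0.2]
0.40 [ 9.4  0.1  9.4 -0.2 -2.8  0.2]
0.35 [18.6  0.1 19.5 -0.2 -5.6  0.2]
0.30 [27.4  0.2 30.1 -0.2 -8.5  0.2]
0.25 [ 35.6   0.3  41.1  -0.2 -11.4   0.2]
0.20 [ 43.2   0.3  52.5  -0.1 -14.2   0.2]
0.04 0.284; 0.05 0.259; 0.06 0.260; 0.07 0.244; 0.08 0.173; 0.09 0.173; 0.10 0.174; 0.11 0.177; 0.12 0.174;
```

```bash
python3 -m creep '[[-1,4.7,0,5,0,-1.4,0],[-1,9.4,0,9.6,0,-2.8,0],[-1,14,0,14.7,0,-4.2,0],[-1,18.6,0,19.7,0,-5.6,0],[-1,23,0,25,0,-7,0],[-1,27.4,0,30.3,0,-8.5,0],[-1,31.5,0,35.8,0,-10,0],[-1,35.6,0,41.3,0,-11.4,0]]'; python3 - <<'E'
from h import *
s=r.sense();print(np.array(s['ee_rot']).T@s['wrist_force']); arc([.25,.2,.15,.1,.05,0,-.03])
E
```

```text
time_s: 5.82
tcp_pos: [0.6047, 0.0248, 0.3028]
ee_rot: [[0.533, -0.835, 0.137], [-0.809, -0.551, -0.206], [0.248, -0.001, -0.969]]
wrist_force: [-1.1, 4.0, 4.8]
gripper_width: 0.005
gripper_force: 2.6
[-2.6890832  -1.27542315 -5.6289776 ]
0.25 [-0.2  0.1  0.1 -0.1 -0.   0.2]
0.20 [ 9.5  0.2  9.7 -0.1 -2.9  0.2]
0.15 [18.7  0.2 19.8 -0.1 -5.7  0.2]
0.10 [27.5  0.3 30.4 -0.1 -8.6  0.2]
0.05 [ 35.6   0.3  41.4  -0.1 -11.5   0.2]
0.00 [ 43.2   0.4  52.8  -0.1 -14.3   0.2]
-0.03 [ 47.5   0.4  59.8  -0.1 -16.1   0.2]
```

```bash
python3 -m creep '[[-1,4.7,0,5,0,-1.4,0],[-1,9.4,0,9.8,0,-2.9,0],[-1,14,0,14.9,0,-4.3,0],[-1,18.6,0,19.9,0,-5.7,0],[-1,23,0,25.2,0,-7.1,0],[-1,27.4,0,30.5,0,-8.6,0],[-1,31.5,0,36,0,-10,0],[-1,35.6,0,41.5,0,-11.5,0]]'; python3 - <<'E'
from h import *
s=r.sense();print(np.array(s['ee_rot']).T@s['wrist_force']); arc([.05,.03,0,-.03],0.001)
E
```

```text
time_s: 6.48
tcp_pos: [0.6294, -0.0127, 0.2715]
ee_rot: [[0.55, -0.835, 0.028], [-0.834, -0.55, -0.041], [0.049, -0.001, -0.999]]
wrist_force: [-0.5, 2.8, 5.5]
gripper_width: 0.002
gripper_force: 2.7
[-2.33026925 -1.09185532 -5.6138302 ]
0.05 [-0.1  0.3 -0.  -0.   0.   0.2]
0.03 [ 3.8  0.3  3.8 -0.  -1.1  0.2]
0.00 [ 9.6  0.3  9.6 -0.  -2.8  0.2]
-0.03 [15.2  0.3 15.6 -0.  -4.6  0.2]
```

```bash
python3 -m creep '[[-1,2,0,2,0,-0.6,0],[-1,3.8,0,3.8,0,-1.1,0],[-1,5.7,0,5.7,0,-1.7,0],[-1,7.6,0,7.7,0,-2.3,0],[-1,9,0,9.6,0,-2.8,0],[-1,9,0,10.5,0,-2.8,0],[-1,9,0,10.5,0,-2.8,0]]'; python3 - <<'E'
from h import *
s=r.sense();print(np.array(s['ee_rot']).T@s['wrist_force']); arc([0,-.03],0.001)
E
```

```text
time_s: 7.07
tcp_pos: [0.6347, -0.0206, 0.2634]
ee_rot: [[0.551, -0.835, 0.002], [-0.835, -0.551, -0.002], [0.003, -0.001, -1.0]]
wrist_force: [-2.5, 2.9, 12.9]
gripper_width: 0.003
gripper_force: 5.8
[ -3.7909867    0.44547119 -12.89518592]
0.00 [ 0.6  0.3  1.  -0.  -0.2  0.2]
-0.03 [ 6.4  0.4  6.8 -0.  -1.9  0.2]
```

```bash
python3 -m creep '[[-1,0,0,1,0,0,0],[-1,0,0,2,0,0,0],[-1,0,0,2.5,0,0,0],[-1,0,0,2.5,0,0,0],[-1,0,0,2.5,0,0,0],[-1,0,0,2.5,0,0,0]]'
```

```text
time_s: 7.57
tcp_pos: [0.6346, -0.0205, 0.2629]
ee_rot: [[0.552, -0.834, 0.004], [-0.834, -0.552, -0.002], [0.004, -0.002, -1.0]]
wrist_force: [-5.4, 2.6, 19.9]
gripper_width: 0.009
gripper_force: 9.6
```

The tool stopped moving while the force rose from 6 to 20 N, so the lever is on its stop. I'll lift straight off and look.

```bash
python3 -m creep '[[-1,0,0,-4,0,0,0],[-1,0,0,-10,0,0,0],[-1,0,0,-20,0,0,0],[-1,-5,0,-35,0,0,0],[-1,-20,0,-60,0,0,0],[-1,-50,0,-90,0,0,0],[-1,-80,0,-120,0,0,0],[-1,-110,0,-140,0,0,0]]'; python3 - <<'E'
from h import *
n=np.array([-A[1],A[0]])
im,d=cap('top'); im2,d2=cap('side')
for c,dd,t in(('side',d2,'glue_bottle_mid'),('side',d2,'burr_puzzle_mid'),('side',d2,'spanner_mid'),('top',d,'burr_puzzle_mid')):
    for o in vision.cut_out(c,t)[:1]: print(c,t,o['conf'],o['uv'],np.median(world(c,dd,o['region']),0))
cv2.imwrite('pics/both4.png',np.hstack([cv2.resize(im[110:300,180:418,::-1],(400,320)),cv2.resize(im2[110:300,200:438,::-1],(400,320))]))
P=world('top',d,np.ones(d.shape,bool)); ss=(P[:,:2]-C)@A; t=(P[:,:2]-C)@n
for k in np.arange(.04,.16,.01):
    m=(abs(t)<.005)&(abs(ss-k)<.005)
    print('%.2f %.3f'%(k,P[m,2].max()),end='; ')
E
```

```text
time_s: 8.23
tcp_pos: [0.5726, 0.0716, 0.3994]
ee_rot: [[0.549, -0.836, -0.001], [-0.836, -0.549, -0.002], [0.001, 0.002, -1.0]]
wrist_force: [0.8, 0.5, 1.0]
gripper_width: 0.006
gripper_force: 0.0
side glue_bottle_mid 0.98 [279.2, 272.7] [ 0.53615172 -0.04723009  0.07113676]
side burr_puzzle_mid 0.85 [386.3, 296.9] [ 0.6942175  -0.11247167  0.05986281]
side spanner_mid 0.76 [238.9, 257.7] [0.45168346 0.10126251 0.02573283]
top burr_puzzle_mid 0.78 [383.8, 153.0] [ 0.69286943 -0.09574398  0.0611428 ]
0.04 0.105; 0.05 0.105; 0.06 0.102; 0.07 0.102; 0.08 0.102; 0.09 0.102; 0.10 0.102; 0.11 0.106; 0.12 0.107; 0.13 0.081; 0.14 0.078; 0.15 0.022;
```

View pics/both4.png

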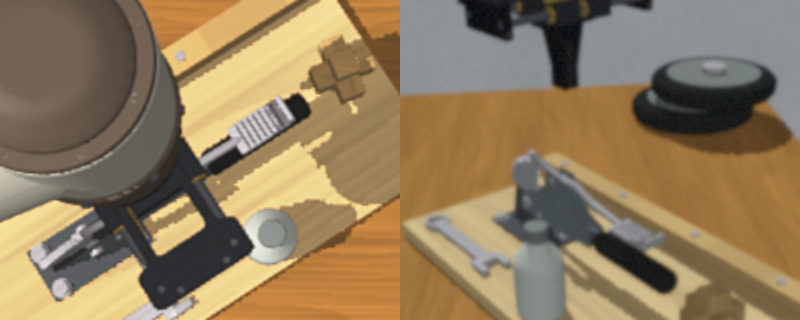

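The lever is level: the grip top is at 78 mm against 76 expected. The pad has sprung up to about 102 mm (98 expected), nothing loose has moved, and the arm is clear.

```bash
python3 -c "
from station import r
print(r.finish_job())"
```

```text
the job is handed in; nothing more can be done
None
```

The brake is let off and the job handed in (no verdict came back): the last images show the lever down on its stop, the pad sprung back up, the bottle, puzzle and spanner in place, and the arm clear.

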